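Toast a slice of bread in the table grill

TASK

Draw the empty pan (the one with the plain straight handle) out of the table grill by its handle until the whole pan is clear of the hood, keeping it level, and lay the slice of bread from the board flat in it, holding the slice by its crust edges without pressing on the crumb. Then slide the pan with the slice back into its bay under the hood, fully home against the back stop, and after that switch the grill on by pushing its lever all the way away from you. Leave the other pan, the loaf, the pepper mill, the candle glass and the tumbler where they are.

Things in the scene. Friction and masses are not known exactly. Their poses are not given: they have to be found in the camera images.
- grill: Two-bay table grill, fixed, grey, 208 mm wide. Origin on the table below the middle of the hood's front edge; x points into the bays (away from robot), y left, z up. Deck top 60 mm above the table, x -110 to 130 mm, where the back stop rises. Bays centred at y = +48 and -48 mm: channels 82 mm wide between rails 6 mm high. Control box at the right: 85 mm high, x -100 to 10, y -104 to -164 mm.
- hood_edge (a point): Middle of the lower front edge of the grill's hood, 108 mm above the table. From here the hood reaches 150 mm back over both bays; its front face rises to the black stone plate, top 190 mm above the table. Axes as the grill's.
- pan: The empty black iron pan, loose, 0.3 kg, in either bay. Origin: centre of underside; x to the back of the bay. Tray 86 (x) by 78 by 12 mm high, walls and base 3 mm. Level pale wooden handle: bar 12 mm wide, 14 mm high, x from -45 to -121 mm, mid-line 32 mm above the underside. Home: origin at x = 87 mm in the grill's frame.
- pan_end (a point): Free end of the empty pan's handle, on its mid-line, 121 mm from the pan's centre. With the pan home only about 34 mm of handle shows in front of the hood's face, so the gripper has to lean back towards the robot (some 25 degrees) to take it there.
- pan_full: The other pan, with a T-shaped handle (26 mm crossbar at its end), in the other bay with a slice of bread already in it. To be left alone. Origin and axes as for the empty pan.
- slice: The slice of bread lying on the round board, 60 mm (its x) by 46 mm (its y) and 20 mm thick, 30 g, brown crust round its edges, pale crumb on top. Origin at the centre of its underside, z up.
- crumb: The pale crumb on the upper face of that slice, part of it: 44 by 30 mm, 8 mm in from the edges, 21 mm above the slice's underside. The fingers must not press on it. Origin at the slice's origin.
- switch (a joint): Lever of the grill's switch, rad: 0 leaning towards the robot (off), 1.0 pushed fully over towards the back (on). It stays where it is left.
- switch_tip (a point): Upper end of the lever (60 mm long, a steel rod with a ball at its end), on the control box at the right of the grill. The lever swings about the grill's y axis; its pivot lies at x = -55 mm, y = -134 mm in the grill's frame.
- board: Round wooden bread board, fixed, 250 mm across and 18 mm thick, with a short handle at its +x side. Origin at the centre of its underside.
- loaf: The rest of the loaf, 75 by 100 mm and 57 mm high, on the board farther from the robot than the slice. Origin at the centre of its underside.
- mill: Turned dark wooden pepper mill, 134 mm high, 54 mm across. Origin at the centre of its foot.
- votive: Glass candle holder 72 mm across, 60 mm high. Origin at the centre of its underside.
- tumbler: Green glass tumbler, 72 mm across, 90 mm high. Origin at the centre of its underside.
Things that resemble listed ones, but are neither listed nor needed, are in the scene too. There is more than one size of the slice; the job needs the middle-sized.

How it is judged:
On the way, in this order (a step that is already met when the one before it is completed fails the run):
1. the empty pan is drawn out until the whole tray is in front of the hood (x of pan in the frame of grill below -0.038 m and angle between pan's own z axis and vertical below 0.2 rad), for 0.2 s.
2. the slice lies flat in the drawn-out pan, released (x of pan in the frame of grill below -0.038 m and x of slice in the frame of pan between -0.022 and 0.022 m and y of slice in the frame of pan between -0.022 and 0.022 m and z of slice in the frame of pan below 0.008 m and angle between slice's own z axis and vertical below 0.15 rad and contact force between the fingers and slice below 0.1 N), for 0.2 s.
3. the pan with the slice in it is fully home under the hood (x of pan in the frame of grill above 0.08 m and z of pan in the frame of grill between 0.053 and 0.067 m and (y of pan in the frame of grill between 0.036 and 0.06 m or y of pan in the frame of grill between -0.06 and -0.036 m) and x of slice in the frame of pan between -0.022 and 0.022 m and y of slice in the frame of pan between -0.022 and 0.022 m and z of slice in the frame of pan below 0.008 m and angle between slice's own z axis and vertical below 0.15 rad), for 0.2 s.
4. the lever is pushed over to on (value of joint switch above 0.8 rad), for 0.2 s.
At the end, for the whole second after the job is handed in: Pan on the deck in its bay, origin over 80 mm behind the hood front (within 7 mm of the back stop) and within 12 mm of the bay centre line; slice flat (0.15 rad) on the pan floor, within 22 mm of pan centre each way; lever beyond 0.8 rad; pan and slice released and at rest (all of step 3 and contact force between the fingers and slice below 0.1 N and value of joint switch above 0.8 rad and contact force between the fingers and pan below 0.1 N and linear speed of each of pan, slice below 0.02 m/s); the robot touches nothing.
It fails at once if the fingers pressed on the crumb (top face) of the slice with over 1 N (contact force between the fingers and crumb above 1 N).
It fails at once if the other pan moved more than 15 mm (distance of pan_full from where it was at the start of the episode above 0.015 m).
It fails at once if the pan tipped more than 0.35 rad (angle between pan's own z axis and vertical above 0.35 rad).
It fails at once if the loaf, pepper mill, candle glass or tumbler moved more than 30 mm (distance of any of mill, votive, tumbler, loaf from where it was at the start of the episode above 0.03 m).
It also fails if it takes over 72 s, if anything falls off the work surface, if the arm or the gripper's body presses on something with over 40 N, if the wrist force passes 120 N, or if a joint passes its speed limit or range.

ROBOT

A 6-joint arm with a two-finger parallel gripper is mounted at the origin on the work surface. World frame = base frame: x ahead of the robot, y to its left, z up, the work surface at z = 0. Lengths are in m, angles in rad, forces in N, time in s.
With the tool pointing down it reaches from about 0.35 to 0.975 m from the base axis. Payload 4.9 kg.
Tool frame: the origin (TCP) lies on the centre line of the jaws, within the pads' length; the fingertips stand 25 mm ahead of it and the grasp point (between the pads) lies 6 mm ahead of it (bot.nose_length is the distance from the TCP to the fingertips, in m); z points along the fingers, y is the line along which they close (so a half turn about z gives the same grasp; the last joint's range is limited). The gripper opens to 85 mm and grips with 20 to 120 N. Pads are 22 mm wide; open, the fingers measure 114 mm over their backs; the gripper's body (76 mm by 85 mm) begins 54 mm behind the grasp point. The pads swing forward as they close: fully open they stand 13 mm farther back than shut.
Start: joints at [-1.345, 0.053, 1.613, -0, 1.476, -0.119], TCP at [0.211, -0.588, 0.256] pointing down, gripper open.
Joint ranges: [-3.01, 3.01], [-1.01, 2.22], [0.06, 2.58], [-1.02, 4.17], [0.09, 2.62], [-3.14, 3.14]. Speed limits (rad/s): [2.57, 2.57, 3.14, 3.14, 3.14, 3.14].

INTERFACE

Orientations are given as a unit quaternion [x, y, z, w].
In Python, from rig import bot gives the robot as it stands.
- The arm moves only by the shell command python3 -m crank 'ROWS'. ROWS is JSON, a list of rows, each a list of 7 numbers: the closure, from 0 (fully open) to 1 (shut), then the shift along the tool's x, y, z scaled (see below), then the turn, a rotation vector about the tool's x, y, z scaled (see below). A call has 1 to 8 rows; each row shifts and turns the commanded pose from where the row before left it, along the tool's axes as they then stand; what a row does not reach is not made up. The controller multiplies each number of a shift by 150 mm and each number of a turn by 60 degrees. A row lasts 1/10 s, in which the tool goes at most 50 mm and 8.59 degrees, less where a joint would pass 70% of its speed; a pose out of reach is approached as far as the arm can. A call with a number of a shift or a turn outside -1 to 1 is refused whole. A call with a gripper value outside its range is refused whole. The fingers move at their own pace and stop on an object; the grip force is fixed at half the most. Time passes only in rows, so rows that do not move let the fingers close. It gives the time, the measured TCP pose, the force, the opening and the grip force at its end, in the units of the state.
- bot.get_obs(): the state, without advancing time (a new reading comes with each control period).
- bot.get_image(name): name is "scene" or "side" or "wrist"; returns a dict with "frame" (420x560x3 uint8, red, green, blue), "range_z" (420x560 float32, m along the optical axis (not along the pixel's ray), 0 where there is no reading), "camera_matrix" (3x3 intrinsics, pixels), "R" (3x3) and "t" (3): a world point X has camera coordinates R X + t. Camera axes: x right, y down, z forward; pixel columns grow to the right and rows downward; lengths in m; the calibration is good to about 2 mm. A picture is of the moment at which its call begins.
- bot.close_job(): hands the job in; it is judged then, once.
Trained networks look in the newest picture that a camera, given by its name, has taken for a name from the list of things; names that differ only in an ending like _2 or _b are one class to them, and where a whole thing is asked for, a point or a joint stands for the part that bears it (a point fixed in the world has none). Each returns a list of dicts, best first, with "confidence" (0 to 1); they miss things now and then, are a little off and sometimes report something else, mostly with a low value. They report only what shows in the picture. A call takes as long as a camera call. They do not tell look-alikes from the thing itself.
- bot.spot_in(target, camera): "pixel" ([row, column] in pixels, amid what is visible of it).
- bot.masks_of(target, camera): "mask" (420x560 bool, what is visible of it) and "pixel" ([row, column] in pixels, amid what is visible of it).
The state is a dict: "t": time; "joints": joint angles; "qd": joint speeds; "joint_efforts": joint torques, N m; "ee_pos": TCP position; "eef_rot": TCP orientation; "ft_force": force on the tool from outside, world axes, zero at the start; "wrist_torque": the same for the moment, N m; "gripper_width": finger opening in m; "grip_force": force on a finger pad.
Only numpy, scipy, OpenCV 4.12 (cv2) and the standard library are available. Lean on these libraries where they do the work, as an engineer would, in place of code of your own. Each camera call takes 0.05 s, during which the arm holds its last target. There are 200 camera calls.

## Working session

There is one attempt and no reset: what is moved stays moved. The work goes in short steps, Python scripts to look and compute and a shell command to move; the robot and the scene stay as the last step left them, time stands still between calls to the robot, and variables do not carry over. Pictures are saved under pics/ and viewed, at most 10 in all, crops included, and the job is handed in when it is done.

```bash
mkdir -p pics; ls; cat > h.py <<'E'
import numpy as np, cv2
from rig import bot
from scipy.spatial.transform import Rotation as Rn
def world(im,mask=None,px=None):
    z=im["range_z"];K=np.array(im["camera_matrix"]);R=np.array(im["R"]);t=np.array(im["t"])
    if px is not None: r,c=np.array(px).T
    else: r,c=np.nonzero(mask&(z>0))
    d=z[r.astype(int),c.astype(int)]
    P=np.stack([(c-K[0,2])/K[0,0]*d,(r-K[1,2])/K[1,1]*d,d],1)
    return (P-t)@R
def proj(im,X):
    p=np.array(im["R"])@np.array(X)+np.array(im["t"]);q=np.array(im["camera_matrix"])@p
    return q[1]/q[2],q[0]/q[2]
def save(n,f): cv2.imwrite(f"pics/{n}.png",cv2.cvtColor(f,cv2.COLOR_RGB2BGR))
E
python3 - <<'E'
from h import *
fr=[]
for cam in ["scene","side","wrist"]:
    im=bot.get_image(cam);fr.append(im["frame"])
    print(cam,np.round(-np.array(im["R"]).T@im["t"],3),np.round(np.array(im["R"])[2],2))
    if cam=="wrist": pass
    for n in ["grill","pan","pan_end","pan_full","slice","switch_tip","board","loaf","mill","votive","tumbler","hood_edge"]:
        for m in bot.masks_of(n,cam)[:4]:
            if m["mask"].sum()<5: continue
            W=world(im,m["mask"])
            if len(W)==0: continue
            print(n,round(m["confidence"],2),np.round(m["pixel"]),np.round(np.median(W,0),3),np.round(np.percentile(W,3,axis=0),3),np.round(np.percentile(W,97,axis=0),3))
save("scene",fr[0]);save("side",fr[1])
print(bot.get_obs())
E
```

```text
pics
scene [ 1.21  -0.126  0.706] [-0.74  0.09 -0.67]
grill 0.67 [262. 227.] [ 0.753 -0.162  0.189] [ 0.615 -0.265  0.056] [ 0.793 -0.06   0.191]
slice 0.84 [202. 399.] [0.466 0.282 0.038] [0.43  0.258 0.019] [0.49  0.314 0.041]
slice 0.46 [195. 330.] [0.383 0.112 0.014] [0.343 0.094 0.   ] [0.4   0.132 0.018]
switch_tip 0.66 [192. 190.] [ 0.528 -0.253  0.163] [ 0.516 -0.261  0.134] [ 0.536 -0.242  0.174]
board 0.96 [224. 409.] [0.525 0.297 0.018] [0.391 0.202 0.005] [0.692 0.425 0.02 ]
loaf 0.9 [228. 433.] [0.591 0.329 0.062] [0.546 0.292 0.028] [0.608 0.38  0.077]
mill 0.81 [183. 179.] [ 0.401 -0.296  0.099] [ 0.309 -0.318  0.002] [ 0.41  -0.27   0.134]
votive 0.76 [226. 121.] [ 0.497 -0.435  0.039] [ 0.459 -0.467  0.002] [ 0.525 -0.403  0.061]
votive 0.46 [264. 232.] [ 0.753 -0.162  0.189] [ 0.599 -0.266  0.05 ] [ 0.793 -0.059  0.191]
tumbler 0.65 [281. 393.] [0.735 0.174 0.061] [0.697 0.142 0.003] [0.763 0.207 0.091]
hood_edge 0.84 [262. 229.] [ 0.753 -0.163  0.189] [ 0.617 -0.265  0.056] [ 0.793 -0.06   0.191]
hood_edge 0.46 [279. 392.] [0.734 0.173 0.061] [0.697 0.142 0.007] [0
[... 1283 characters left out ...]
ay([-1.34501142e+00,  5.27052893e-02,  1.61291809e+00, -1.05928076e-05,
        1.47599802e+00, -1.19040558e-01]), 'qd': array([ 7.15994180e-04,  1.75566297e-03,  2.63887169e-03,  1.53774933e-05,
       -1.07187339e-03, -3.89971711e-04]), 'joint_efforts': array([-8.61269336e-05, -3.93670321e+01, -3.70451224e+01, -1.32290879e-04,
        5.20946905e-04, -4.36066500e-06]), 'ee_pos': array([ 0.21123847, -0.58819321,  0.25628947]), 'eef_rot': array([ 9.85173621e-01,  1.71560299e-01, -6.03193211e-06, -1.40725703e-05]), 'ft_force': array([-0.30892251, -0.1958244 ,  0.349376  ]), 'wrist_torque': array([-0.0391013 ,  0.07894598, -0.00484594]), 'grip_force': 0.0, 'gripper_width': 0.08504856314193199}
```

View pics/scene.png

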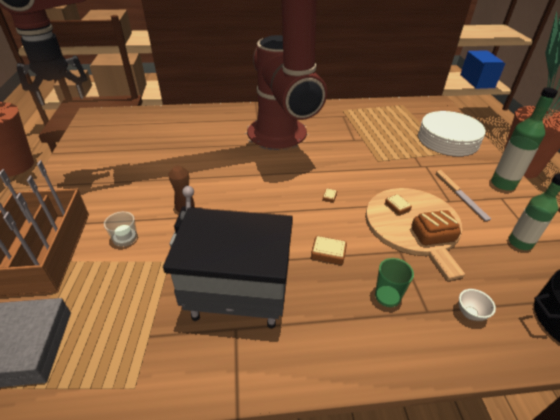

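View pics/side.png

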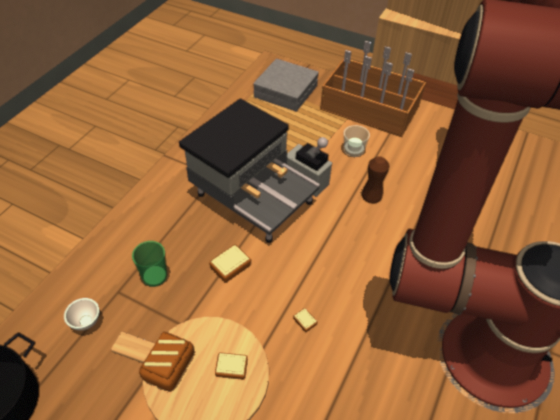

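The scene view shows three slices: the board slice (202,399), a small one on the table (195,330) and a large one (249,330). I choose the board slice. The side view shows the two handles at about (188,250) and (165,278), with the lever at (146,320). Next I measure the poses and take a close crop.

```bash
python3 - <<'E'
from h import *
S=bot.get_image("side"); C=bot.get_image("scene")
full=np.ones((420,560),bool)
a=world(S,full);b=world(C,full);
for n,P in (("side",a),("scene",b)):
    m=(abs(P[:,2]-.19)<.006)&(P[:,0]>.5)&(P[:,0]<.9)&(P[:,1]>-.35)&(P[:,1]<0)
    print(n,"plate",m.sum(),cv2.minAreaRect(P[m,:2].astype(np.float32)*1000),P[m,2].mean())
    m=(abs(P[:,2]-.06)<.004)&(P[:,0]>.4)&(P[:,0]<.75)&(P[:,1]>-.3)&(P[:,1]<.02)
    print("deck",m.sum(),cv2.minAreaRect(P[m,:2].astype(np.float32)*1000) if m.sum()>5 else 0)
    m=(abs(P[:,2]-.085)<.003)&(P[:,0]>.4)&(P[:,0]<.75)&(P[:,1]>-.35)&(P[:,1]<-.15)
    print("box",m.sum(),cv2.minAreaRect(P[m,:2].astype(np.float32)*1000) if m.sum()>5 else 0)
    m=(P[:,2]>.032)&(P[:,2]<.043)&(P[:,0]>.4)&(P[:,0]<.5)&(P[:,1]>.24)&(P[:,1]<.34)
    print("slice",m.sum(),cv2.minAreaRect(P[m,:2].astype(np.float32)*1000),np.percentile(P[m,2],[10,50,90]))
    m=(P[:,2]>.112)&(P[:,2]<.185)&(P[:,0]>.45)&(P[:,0]<.6)&(P[:,1]>-.29)&(P[:,1]<-.2)
    print("lever",m.sum(),P[m].mean(0),P[m][P[m,2].argmax()] if m.sum() else 0)
# handles: brightish wood points z .085-.11 in front of hood
m=(a[:,2]>.084)&(a[:,2]<.105)&(a[:,0]>.5)&(a[:,0]<.72)&(a[:,1]>-.22)&(a[:,1]<-.03)
z=S["range_z"];r,c=np.nonzero(z>0)
q=a[m];print(len(q))
rr,cc=r[m],c[m]
f=S["frame"][rr,cc].astype(int);w=(f[:,0]-f[:,2]>60)
lab=np.zeros((420,560),np.uint8);lab[rr[w],cc[w]]=1
n,L,st,ce=cv2.connectedComponentsWithStats(lab)
for i in range(1,n):
    if st[i,4]>15:
        Q=world(S,L==i);print("handle",st[i,4],ce[i][::-1],Q.min(0),Q.max(0),np.median(Q,0),cv2.minAreaRect(Q[:,:2].astype(np.float32)*1000))
A=cv2.resize(S["frame"][120:240,180:340],(800,600),interpolation=cv2.INTER_CUBIC)
B=cv2.resize(S["frame"][335:395,190:270],(267,200),interpolation=cv2.INTER_CUBIC)
A[400:600,0:267]=B
save("crop",A)
E
```

```text
side plate 4281 ((703.0389404296875, -154.12498474121094), (219.68531799316406, 164.541259765625), 77.47865295410156) 0.1903547747510653
deck 2712 ((574.7493286132812, -172.74647521972656), (365.63232421875, 206.37191772460938), 62.36708450317383)
box 268 ((514.0842895507812, -225.60989379882812), (129.15870666503906, 216.76698303222656), 84.89971160888672)
slice 685 ((456.1163024902344, 287.9488525390625), (60.347618103027344, 47.631317138671875), 22.352420806884766) [0.03566075 0.03864654 0.04126707]
lever 245 [ 0.53240654 -0.25152127  0.13718349] [ 0.51757365 -0.25201045  0.17582809]
scene plate 7396 ((704.6309814453125, -155.3311767578125), (215.2691192626953, 162.58966064453125), 78.12389373779297) 0.18982350108809512
deck 13 ((554.11474609375, -157.12908935546875), (416.11614990234375, 52.3988037109375), 35.837528228759766)
box 52 ((501.6811828613281, -296.750244140625), (30.30790901184082, 202.74354553222656), 89.43468475341797)
slice 267 ((456.7313537597656, 285.6221008300781), (60.963653564453125, 49.852195739746094), 23.362037658691406) [0.03524378 0.03837853 0.04044227]
lever 194 [ 0.53103568 -0.25657879  0.15025333] [ 0.51777221 -0.25380988  0.17517623]
418
handle 121 [168.90082645 277.92561983] [ 0.57797704 -0.19098697  0.08578048] [ 0.62545627 -0.16347239  0.1040367 ] [ 0.59735779 -0.17986378  0.09836193] ((599.6318969726562, -182.53729248046875), (25.0841007232666, 47.506996154785156), 66.50263977050781)
handle 105 [190.14285714 251.55238095] [ 0.5991845  -0.0972695   0.08896712] [ 0.64396456 -0.07683644  0.10326357] [ 0.62087179 -0.08587653  0.09855935] ((621.1116943359375, -87.65214538574219), (14.459808349609375, 44.3923454284668), 79.10123443603516)
```

View pics/crop.png

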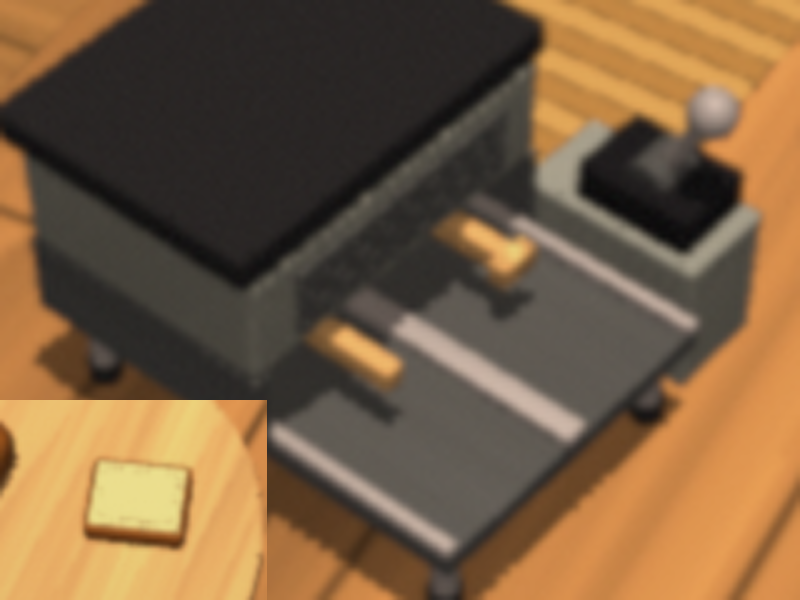

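The crop shows the straight handle in the left bay and the T-handle in the right bay, so the left pan is the empty one. The board slice measures 60x47 mm, which is the middle size. I approach the straight handle now.

```bash
cat >> h.py <<'E'
YAW=np.radians(-12.0);O=np.array([.6304,-.1391,0])
RG=Rn.from_euler('z',YAW)
def G(x,y,z): return O+RG.apply(np.array([x,y,z])/1000)
def tool(yawdeg,lean=0): # tool x at world yaw, lean fingers forward
    return Rn.from_euler('z',yawdeg,degrees=True)*Rn.from_euler('x',180,degrees=True)*Rn.from_euler('y',lean,degrees=True)
def plan(grasp,Rt,back=0,ahead=.006,start=None,show=True):
    "total tool-frame turn (about TCP) and shift, shift given in the CURRENT and in the TARGET tool axes, in units"
    if start is None:
        o=bot.get_obs();p=o["ee_pos"];R=Rn.from_quat(o["eef_rot"])
    else: p,R=start
    tgt=grasp-Rt.apply([0,0,ahead+back])
    d=tgt-p
    rv=(R.inv()*Rt).as_rotvec()
    print("TCP",np.round(p,4),"->",np.round(tgt,4),"turn",np.round(np.degrees(rv)/60,3),"shift cur",np.round(R.inv().apply(d)/.15,3),"shift after turn",np.round(Rt.inv().apply(d)/.15,3))
    return tgt,Rt
E
python3 - <<'E'
from h import *
print(bot.nose_length)
g=G(-26,48.4,92)
plan(g+[-.0,0,.13],tool(-12))      # vertical over
plan(g,tool(-12,28),back=.1)
E
```

```text
0.025
TCP [ 0.2113 -0.5882  0.2563] -> [ 0.615  -0.0864  0.228 ] turn [-0.     0.     0.529] shift cur [ 3.664 -2.239  0.189] shift after turn [ 1.937 -3.832  0.189]
TCP [ 0.2113 -0.5882  0.2563] -> [ 0.5664 -0.076   0.1856] turn [-0.129  0.455  0.519] shift cur [ 3.382 -2.413  0.471] shift after turn [ 1.196 -3.832  1.17 ]
```

```bash
python3 -m crank '[[0,0.2,-0.14,0,0,0,0],[0,0.2,-0.14,0,0,0,0],[0,0.2,-0.14,0,0,0,0],[0,0.2,-0.14,0,0,0,0],[0,0.2,-0.14,0,0,0,0],[0,0.2,-0.14,0,0,0,0],[0,0.2,-0.14,0,0,0,0],[0,0.2,-0.14,0,0,0,0]]'
python3 -m crank '[[0,0.2,-0.14,0,0,0,0],[0,0.2,-0.14,0,0,0,0],[0,0.2,-0.14,0,0,0,0],[0,0.2,-0.14,0,0,0,0],[0,0.2,-0.14,0,0,0,0],[0,0.2,-0.14,0,0,0,0],[0,0.18,-0.14,0,0,0,0],[0,0,0,0,0,0,0]]'
python3 -m crank '[[0,0,0,0,0,0,0.132],[0,0,0,0,0,0,0.132],[0,0,0,0,0,0,0.132],[0,0,0,0,0,0,0.132],[0,0,0,0,0,0.12,0],[0,0,0,0,0,0.12,0],[0,0,0,0,0,0.12,0],[0,0,0,0,0,0.1,0]]'
python3 -m crank '[[0,0,0,0,0,0,0]]'
python3 - <<'E'
from h import *
g=G(-26,48.4,92)
plan(g,tool(-12,28),back=.06)
plan(g,tool(-12,28),back=.0)
im=bot.get_image("wrist");save("w1",im["frame"])
print(np.round(proj(im,G(-34,48.4,99))),np.round(proj(im,G(0,48.4,99))))
for m in bot.masks_of("pan","wrist")[:3]: print(m["confidence"],m["pixel"],m["mask"].sum())
print(bot.spot_in("pan_end","wrist")[:3])
E
```

```text
t: 2.85
ee_pos: [0.381, -0.3477, 0.2565]
eef_rot: [0.985, 0.171, 0.0, 0.0]
ft_force: [1.7, 0.2, 0.4]
gripper_width: 0.0856
grip_force: 0.0
t: 3.65
ee_pos: [0.5268, -0.1377, 0.2564]
eef_rot: [0.985, 0.174, 0.0, -0.0]
ft_force: [-0.7, -0.4, -1.1]
gripper_width: 0.0854
grip_force: 0.0
t: 4.45
ee_pos: [0.525, -0.1414, 0.2567]
eef_rot: [0.965, -0.101, 0.24, 0.026]
ft_force: [0.1, -0.3, -0.2]
gripper_width: 0.0854
grip_force: 0.0
t: 4.55
ee_pos: [0.523, -0.1406, 0.2542]
eef_rot: [0.966, -0.102, 0.236, 0.025]
ft_force: [0.1, -0.6, -0.9]
gripper_width: 0.0854
grip_force: 0.0
TCP [ 0.523  -0.1406  0.2542] -> [ 0.5847 -0.0799  0.1503] turn [-0.     0.009  0.   ] shift cur [-0.037 -0.481  0.762] shift after turn [-0.044 -0.481  0.761]
TCP [ 0.523  -0.1406  0.2542] -> [ 0.6123 -0.0858  0.0973] turn [-0.     0.009  0.   ] shift cur [-0.033 -0.481  1.161] shift after turn [-0.044 -0.481  1.161]
[203. 205.] [170. 206.]
0.6 [188.3, 211.0] 616
[{'pixel': [187.7, 209.9], 'confidence': 0.84}]
```

View pics/w1.png

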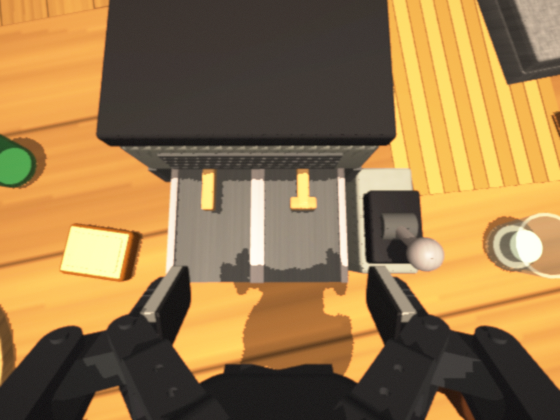

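The wrist view shows the straight handle at column 208, rows 170–209, with the T-handle at (190,303) and the rails running vertical, so the yaw is right. I refine the handle from this depth.

```bash
python3 - <<'E'
from h import *
im=bot.get_image("wrist");
m=bot.masks_of("pan","wrist")[0]["mask"]
W=world(im,m);L=RG.inv().apply(W-O)*1000
k=(L[:,2]>92)&(L[:,2]<106)
print(k.sum(),np.percentile(L[k],[2,50,98],axis=0).round(1))
for r in (165,175,185,195,205):
    c=np.nonzero(m[r])[0]; print(r,c.min() if len(c) else 0,c.max() if len(c) else 0)
W=world(im,np.ones_like(m));L=RG.inv().apply(W-O)*1000
k=(abs(L[:,2]-190)<5)&(abs(L[:,1])<200);print("plate",np.percentile(L[k],[1,50,99],axis=0).round(1))
k=(abs(L[:,2]-60)<4)&(abs(L[:,1])<110)&(L[:,0]<-5);print("deck",np.percentile(L[k],[1,50,99],axis=0).round(1))
k=(L[:,2]>150)&(L[:,2]<182)&(abs(L[:,1]+134)<30)&(abs(L[:,0]+70)<60);print("ball",k.sum(),L[k].mean(0).round(1))
E
```

```text
528 [[-39.2  40.1  93.2]
 [-20.   45.1  99.4]
 [  0.4  51.6 101. ]]
165 0 0
175 204 216
185 203 216
195 203 216
205 202 216
plate [[  -2.5 -105.8  187.6]
 [  51.    -1.2  190.7]
 [ 112.8  103.3  192.1]]
deck [[-111.8 -105.3   58.8]
 [ -62.6  -10.    60.7]
 [  -6.3   86.7   62.6]]
ball 995 [ -83.8 -131.9  169.6]
```

```bash
python3 -m crank '[[0,-0.02,-0.16,0.1,0,0.009,0],[0,-0.02,-0.16,0.2,0,0,0],[0,-0.01,-0.15,0.2,0,0,0],[0,0,0,0.2,0,0,0],[0,0,0,0.1,0,0,0],[0,0,0,0,0,0,0],[0,0,0,0,0,0,0]]'
python3 - <<'E'
from h import *
plan(G(-28,46.5,92),tool(-12,28))
im=bot.get_image("wrist");save("w2",im["frame"])
m=bot.masks_of("pan","wrist")
if m:
    m=m[0]["mask"];L=RG.inv().apply(world(im,m)-O)*1000
    k=(L[:,2]>94)&(L[:,2]<106); print(k.sum(),np.percentile(L[k],[2,50,98],axis=0).round(1))
E
```

```text
t: 5.5
ee_pos: [0.5894, -0.0821, 0.1472]
eef_rot: [0.965, -0.101, 0.242, 0.025]
ft_force: [-0.1, 0.6, -0.2]
gripper_width: 0.0853
grip_force: 0.0
TCP [ 0.5894 -0.0821  0.1472] -> [ 0.6099 -0.0872  0.0973] turn [-0.001 -0.002  0.001] shift cur [-0.033  0.005  0.36 ] shift after turn [-0.032  0.005  0.36 ]
1165 [[-38.5  40.4  97.4]
 [-21.3  46.   99.5]
 [ -2.5  52.2 100.8]]
```

View pics/w2.png

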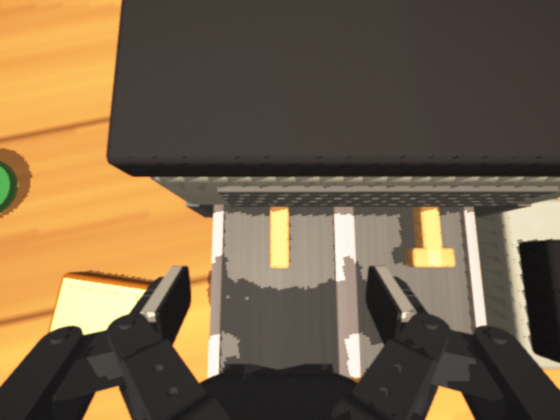

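The handle sits centred at columns 270–289, between the fingers. I go in and close.

```bash
python3 -m crank '[[0,-0.01,0,0.12,0,0,0],[0,-0.01,0,0.12,0,0,0],[0,-0.01,0,0.12,0,0,0],[0,0,0,0,0,0,0],[1,0,0,0,0,0,0],[1,0,0,0,0,0,0],[1,0,0,0,0,0,0],[1,0,0,0,0,0,0]]'
python3 -m crank '[[1,0,0,0,0,0,0],[1,0,0,0,0,0,0],[1,0,0,0,0,0,0],[1,0,0,0,0,0,0]]'
```

```text
t: 6.4
ee_pos: [0.6102, -0.0865, 0.0984]
eef_rot: [0.965, -0.101, 0.243, 0.025]
ft_force: [0.1, -0.2, 0.0]
gripper_width: 0.0284
grip_force: 0.0
t: 6.8
ee_pos: [0.61, -0.0865, 0.0976]
eef_rot: [0.965, -0.101, 0.242, 0.025]
ft_force: [-4.8, 1.2, 4.7]
gripper_width: 0.0112
grip_force: 61.9
```

```bash
python3 -m crank '[[1,-0.04,0,-0.022,0,0,0],[1,-0.059,0,-0.032,0,0,0],[1,-0.059,0,-0.031,0,0,0],[1,-0.059,0,-0.032,0,0,0],[1,-0.059,0,-0.031,0,0,0],[1,-0.059,0,-0.032,0,0,0],[1,-0.059,0,-0.031,0,0,0],[1,-0.059,0,-0.032,0,0,0]]'
python3 -m crank '[[1,-0.059,0,-0.031,0,0,0],[1,-0.059,0,-0.032,0,0,0],[1,-0.059,0,-0.031,0,0,0],[1,-0.059,0,-0.032,0,0,0],[1,-0.059,0,-0.031,0,0,0],[1,-0.059,0,-0.032,0,0,0],[1,-0.059,0,-0.031,0,0,0],[1,-0.04,0,-0.022,0,0,0]]'
python3 - <<'E'
from h import *
o=bot.get_obs();p=o["ee_pos"]+Rn.from_quat(o["eef_rot"]).apply([0,0,.006]);print(RG.inv().apply(p-O)*1000,o["ft_force"],o["wrist_torque"],o["gripper_width"])
S=bot.get_image("side");save("s2",cv2.resize(S["frame"][100:280,180:420],(800,600),interpolation=cv2.INTER_CUBIC))
L=RG.inv().apply(world(S,np.ones((420,560),bool))-O)*1000
k=(L[:,2]>70)&(L[:,2]<75)&(L[:,0]<0)&(L[:,0]>-115)&(L[:,1]>5)&(L[:,1]<92);print("rim",k.sum(),np.percentile(L[k],[2,50,98],axis=0).round(1) if k.sum() else 0)
E
```

```text
t: 7.6
ee_pos: [0.5338, -0.0704, 0.0976]
eef_rot: [0.965, -0.101, 0.242, 0.025]
ft_force: [2.8, -0.1, 1.9]
gripper_width: 0.0108
grip_force: 60.9
t: 8.4
ee_pos: [0.4585, -0.0544, 0.0975]
eef_rot: [0.965, -0.101, 0.242, 0.025]
ft_force: [3.5, -1.0, 2.1]
gripper_width: 0.011
grip_force: 61.2
[-182.89306211   47.07904115   92.18365064] [ 3.48289584 -0.95303787  2.1134733 ] [-7.91321989e-02 -4.54403149e-01 -1.78457754e-04] 0.010990087533839704
rim 138 [[-110.8    7.2   70.1]
 [ -52.    44.9   72. ]
 [ -30.    87.9   74.5]]
```

View pics/s2.png

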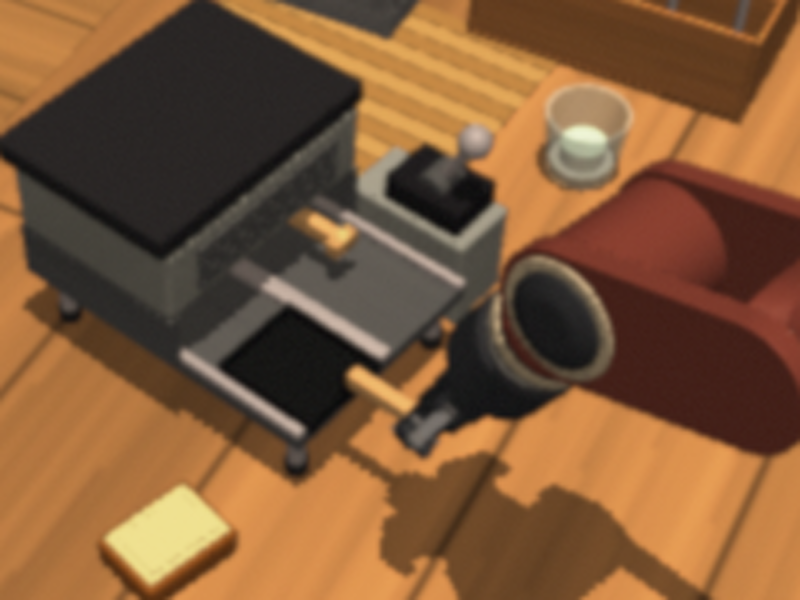

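The side view shows the tray fully out, level on the deck at crop (365,300), and the T-pan is untouched. I release, retreat, and check where the fingertips sit at partial closure.

```bash
python3 -m crank '[[0.4,0,0,0,0,0,0],[0.4,0,0,0,0,0,0],[0.4,0,0,0,0,0,0],[0.4,0,0,-0.1,0,0,0],[0.4,0,0,-0.3,0,0,0],[0.4,0,0,-0.3,0,0,0],[0.4,0,0,-0.1,0,0,0],[0.4,0,0,0,0,0,0]]'
python3 - <<'E'
from h import *
def tips():
    o=bot.get_obs();im=bot.get_image("wrist")
    W=world(im,np.ones((420,560),bool));T=Rn.from_quat(o["eef_rot"]).inv().apply(W-o["ee_pos"])*1000
    for s in (1,-1):
        k=(T[:,1]*s>5)&(T[:,1]*s<60)&(abs(T[:,0])<14)&(T[:,2]>-40)&(T[:,2]<45)
        print(s,k.sum(),np.percentile(T[k],[1,50,99],axis=0).round(1) if k.sum() else 0)
    print(o["gripper_width"])
tips()
plan(np.array([.4564,.287,.14]),tool(22.8))
S=bot.get_image("side")
L=RG.inv().apply(world(S,np.ones((420,560),bool))-O)*1000
for m in bot.masks_of("pan","side")[:2]:
    P=RG.inv().apply(world(S,m["mask"])-O)*1000;print(m["confidence"],m["pixel"],np.percentile(P,[2,50,98],axis=0).round(1))
E
```

```text
t: 9.25
ee_pos: [0.4044, -0.0431, 0.2065]
eef_rot: [0.964, -0.101, 0.245, 0.026]
ft_force: [0.1, -1.0, -0.0]
gripper_width: 0.051
grip_force: 0.0
1 7069 [[ -9.6  25.7 -39.7]
 [  8.3  41.5 -31.2]
 [ 13.8  58.3  17. ]]
-1 7074 [[ -9.7 -57.8 -39.7]
 [  8.3 -40.8 -31.2]
 [ 13.8 -25.   17.1]]
0.051047892570112594
TCP [ 0.4039 -0.0429  0.2038] -> [0.4564 0.287  0.146 ] turn [ 0.143 -0.456 -0.567] shift cur [-0.281 -2.225  0.286] shift after turn [ 1.175 -1.892  0.385]
0.75 [210.7, 270.3] [[-187.8    8.3   58.8]
 [ -83.4   50.1   65.5]
 [ -33.9   87.1  101.3]]
```

```bash
python3 -m crank '[[0.25,0,0,0,0.024,-0.076,-0.0945],[0.25,0,0,0,0.024,-0.076,-0.0945],[0.25,0,0,0,0.024,-0.076,-0.0945],[0.25,0,0,0,0.024,-0.076,-0.0945],[0.25,0,0,0,0.024,-0.076,-0.0945],[0.25,0,0,0,0.024,-0.076,-0.0945],[0.25,0,0,0,0,0,0]]'
python3 -m crank '[[0.25,0.1,-0.16,0,0,0,0],[0.25,0.15,-0.25,0,0,0,0],[0.25,0.15,-0.25,0,0,0,0],[0.25,0.15,-0.25,0,0,0,0],[0.25,0.15,-0.25,0,0,0,0],[0.25,0.15,-0.25,0,0,0,0],[0.25,0.15,-0.25,0,0,0,0],[0.25,0.15,-0.22,0,0,0,0]]'
python3 -m crank '[[0.25,0,0,0.15,0,0,0],[0.25,0,0,0.15,0,0,0],[0.25,0,0,0,0,0,0]]'
python3 - <<'E'
from h import *
im=bot.get_image("wrist");save("w3",im["frame"])
W=world(im,np.ones((420,560),bool))
k=(W[:,2]>.033)&(W[:,2]<.045)&(abs(W[:,0]-.456)<.06)&(abs(W[:,1]-.287)<.05)
r=cv2.minAreaRect(W[k,:2].astype(np.float32)*1000);print(r,W[k,2].mean(),np.percentile(W[k,2],[5,95]))
o=bot.get_obs();print(o["gripper_width"])
c=np.array([r[0][0]/1000,r[0][1]/1000,.027])
plan(c,tool(22.8),ahead=.0185)
E
```

```text
t: 10.1
ee_pos: [0.4039, -0.0427, 0.2003]
eef_rot: [0.98, 0.198, -0.004, -0.003]
ft_force: [0.1, 1.1, -0.3]
gripper_width: 0.0643
grip_force: 0.0
t: 10.9
ee_pos: [0.4522, 0.2858, 0.2016]
eef_rot: [0.98, 0.197, -0.002, -0.001]
ft_force: [0.7, -0.3, -0.2]
gripper_width: 0.064
grip_force: 0.0
t: 11.2
ee_pos: [0.4499, 0.283, 0.153]
eef_rot: [0.98, 0.197, -0.005, -0.0]
ft_force: [-0.5, 0.3, -0.3]
gripper_width: 0.0639
grip_force: 0.0
((459.0555419921875, 286.3705139160156), (59.63862228393555, 46.094234466552734), 22.50364875793457) 0.038809495127407806 [0.03630833 0.04031929]
0.06404872556216297
TCP [0.4511 0.2832 0.1552] -> [0.4591 0.2864 0.0455] turn [-0.002  0.007 -0.001] shift cur [0.062 0.003 0.731] shift after turn [0.057 0.001 0.731]
```

View pics/w3.png

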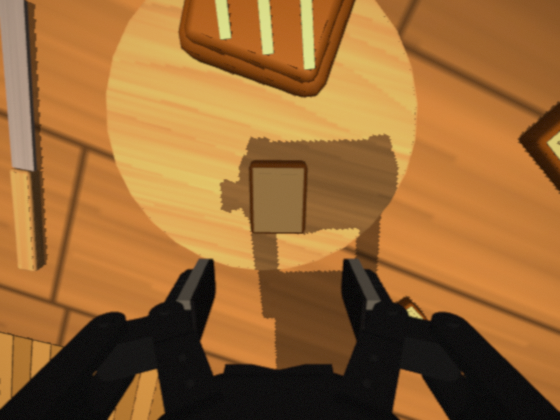

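The slice (rows 161–233, columns 250–306) lies square between the fingers and measures 60x46 mm. I descend.

```bash
python3 -m crank '[[0.25,0.03,0,0.15,0,0.004,0],[0.25,0.03,0,0.2,0,0.003,0],[0.25,0,0,0.2,0,0,0],[0.25,0,0,0.12,0,0,0],[0.25,0,0,0,0,0,0],[0.25,0,0,0,0,0,0]]'
python3 - <<'E'
from h import *
plan(np.array([.4591,.2864,.027]),tool(22.8),ahead=.0185)
E
```

```text
t: 11.85
ee_pos: [0.4623, 0.2879, 0.059]
eef_rot: [0.98, 0.197, 0.003, -0.002]
ft_force: [-1.0, 0.6, 1.3]
gripper_width: 0.0636
grip_force: 0.0
TCP [0.4623 0.2879 0.059 ] -> [0.4591 0.2864 0.0455] turn [-0.002 -0.007 -0.001] shift cur [-0.024  0.001  0.09 ] shift after turn [-0.023  0.001  0.09 ]
```

```bash
python3 -m crank '[[0.25,-0.02,0,0.045,0,-0.005,0],[0.25,0,0,0.045,0,0,0],[0.25,0,0,0,0,0,0],[0.25,0,0,0,0,0,0]]'
python3 - <<'E'
from h import *
plan(np.array([.4591,.2864,.027]),tool(22.8),ahead=.0185)
E
python3 -m crank '[[0.7,0,0,0,0,0,0],[0.7,0,0,0,0,0,0],[0.7,0,0,0,0,0,0],[0.7,0,0,0,0,0,0],[0.7,0,0,0,0,0,0]]'
```

```text
t: 12.25
ee_pos: [0.4589, 0.2868, 0.0446]
eef_rot: [0.98, 0.198, 0.0, -0.001]
ft_force: [0.0, 0.3, -0.1]
gripper_width: 0.0638
grip_force: 0.0
TCP [0.4589 0.2868 0.0446] -> [0.4591 0.2864 0.0455] turn [-0.002 -0.001  0.   ] shift cur [-0.     0.003 -0.006] shift after turn [-0.     0.003 -0.006]
t: 12.75
ee_pos: [0.4595, 0.287, 0.0451]
eef_rot: [0.98, 0.198, 0.001, -0.001]
ft_force: [0.8, 0.9, 4.0]
gripper_width: 0.0449
grip_force: 62.3
```

```bash
python3 -m crank '[[0.7,0,0,-0.1,0,0,0],[0.7,0,0,-0.2,0,0,0],[0.7,0,0,-0.2,0,0,0],[0.7,0,0,-0.2,0,0,0],[0.7,0,0,-0.1,0,0,0],[0.7,0,0,0,0,0,0]]'
python3 - <<'E'
from h import *
S=bot.get_image("side");C=bot.get_image("scene")
for n,im in (("side",S),("scene",C)):
    for t in ("pan","pan_end"):
        for m in bot.masks_of(t,n)[:2]:
            P=RG.inv().apply(world(im,m["mask"])-O)*1000;k=(P[:,2]>85)&(P[:,2]<105)&(P[:,0]<-70)&(P[:,1]>30)&(P[:,1]<65)
            print(n,t,m["confidence"],k.sum(),np.percentile(P[k],[2,50,98],axis=0).round(1) if k.sum()>5 else 0)
# dark tray in side image
L=RG.inv().apply(world(S,np.ones((420,560),bool))-O)*1000
f=S["frame"][S["range_z"]>0].astype(int)
k=(f.max(1)<42)&(abs(L[:,2]-66)<9)&(L[:,0]<0)&(L[:,0]>-125)&(L[:,1]>0)&(L[:,1]<100)
print("tray",k.sum(),np.percentile(L[k],[2,50,98],axis=0).round(1),cv2.minAreaRect(L[k,:2].astype(np.float32)))
W=world(S,np.ones((420,560),bool));o=bot.get_obs()
save("s3",cv2.resize(S["frame"][150:420,150:510],(800,600)))
plan(G(-68,47.5,130),tool(-12),ahead=.0185)
E
```

```text
t: 13.35
ee_pos: [0.4603, 0.2871, 0.1676]
eef_rot: [0.98, 0.198, 0.003, -0.002]
ft_force: [-0.2, -0.1, -1.2]
gripper_width: 0.0448
grip_force: 61.9
side pan_end 0.37 0 0
scene pan_end 0.72 0 0
scene pan_end 0.49 107 [[-190.5   41.8   90. ]
 [-146.3   47.3   98.7]
 [-116.4   52.6  101.3]]Traceback (most recent call last):
  File "<stdin>", line 12, in <module>
    return _quantile_unchecked(
        a, q, axis, out, overwrite_input, method, keepdims, weights)
    return _ureduce(a,
                    func=_quantile_ureduce_func,
    ...<5 lines>...
                    overwrite_input=overwrite_input,
                    method=method)
    r = func(a, **kwargs)
    result = _quantile(arr,
                       quantiles=q,
    ...<2 lines>...
                       out=out,
                       weights=wgt)
    slices_having_nans = np.isnan(arr[-1, ...])
                                  ~~~^^^^^^^^^
IndexError: index -1 is out of bounds for axis 0 with size 0
```

```bash
python3 -m crank '[[0.7,0,0,0,0,0,0.097],[0.7,0,0,0,0,0,0.097],[0.7,0,0,0,0,0,0.097],[0.7,0,0,0,0,0,0.097],[0.7,0,0,0,0,0,0.097],[0.7,0,0,0,0,0,0.095],[0.7,0,0,0,0,0,0],[0.7,0,0,0,0,0,0]]'
python3 - <<'E'
from h import *
plan(G(-69,47.3,130),tool(-12),ahead=.0185)
S=bot.get_image("side");save("s3",cv2.resize(S["frame"][150:420,150:510],(800,600)))
E
```

```text
t: 14.45
ee_pos: [0.4586, 0.2863, 0.1636]
eef_rot: [0.995, -0.103, -0.001, -0.001]
ft_force: [0.2, 0.6, -0.3]
gripper_width: 0.0445
grip_force: 61.9
TCP [0.4586 0.2863 0.1636] -> [ 0.5727 -0.0785  0.1485] turn [-0.002  0.002  0.002] shift cur [1.244 2.224 0.095] shift after turn [1.25  2.221 0.101]
```

View pics/s3.png

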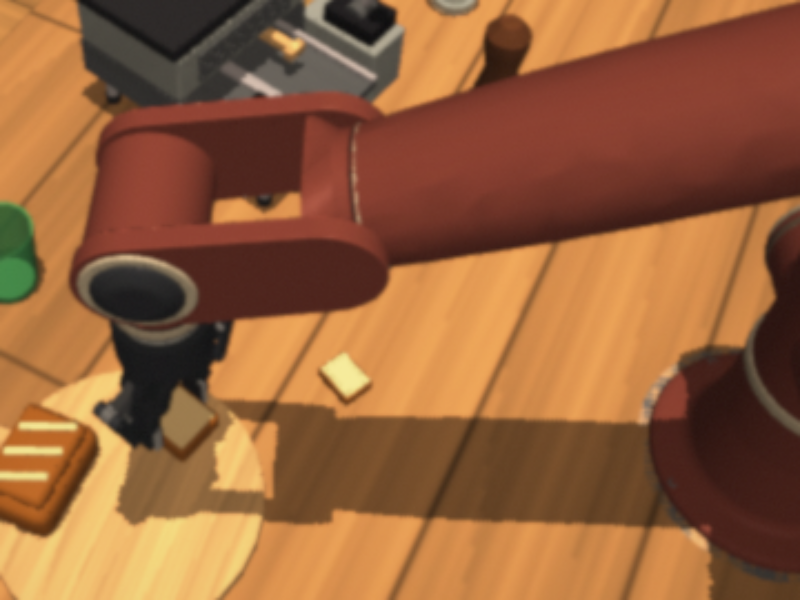

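The slice is held level between the fingers at crop (190,420), clear of the board. I carry it over the pan.

```bash
python3 -m crank '[[0.7,0.08,0.15,0,0,0,0],[0.7,0.13,0.23,0,0,0,0],[0.7,0.13,0.23,0,0,0,0],[0.7,0.13,0.23,0,0,0,0],[0.7,0.13,0.23,0,0,0,0],[0.7,0.13,0.23,0,0,0,0],[0.7,0.13,0.23,0,0,0,0],[0.7,0.13,0.23,0,0,0,0]]'
python3 -m crank '[[0.7,0.13,0.23,0,0,0,0],[0.7,0.09,0.18,0,0,0,0],[0.7,0.03,0.05,0,0,0,0],[0.7,0,0,0,0,0,0],[0.7,0,0,0,0,0,0]]'
python3 - <<'E'
from h import *
plan(G(-69,47.3,74),tool(-12),ahead=.0185)
im=bot.get_image("wrist");save("w4",im["frame"])
o=bot.get_obs();W=world(im,np.ones((420,560),bool));T=Rn.from_quat(o["eef_rot"]).inv().apply(W-o["ee_pos"])*1000
k=(abs(T[:,0])<40)&(abs(T[:,1])<20)&(T[:,2]>0)&(T[:,2]<35);print("slice in tool",np.percentile(T[k],[1,50,99],axis=0).round(1))
L=RG.inv().apply(W-O)*1000;f=im["frame"][im["range_z"]>0].astype(int)
k=(f.max(1)<50)&(abs(L[:,2]-67)<9)&(L[:,0]<0)&(L[:,0]>-125)&(L[:,1]>0)&(L[:,1]<100)
print("tray",k.sum(),np.percentile(L[k],[2,50,98],axis=0).round(1) if k.sum()>9 else 0)
C=bot.get_image("scene");L=RG.inv().apply(world(C,np.ones((420,560),bool))-O)*1000
k=(abs(L[:,2]-95)<9)&(L[:,0]<-100)&(L[:,0]>-205)&(L[:,1]>30)&(L[:,1]<65);print("handle",k.sum(),np.percentile(L[k],[2,50,98],axis=0).round(1) if k.sum()>9 else 0)
E
```

```text
t: 15.3
ee_pos: [0.5497, -0.0042, 0.1637]
eef_rot: [0.995, -0.104, -0.0, -0.001]
ft_force: [0.3, -0.5, -1.3]
gripper_width: 0.0449
grip_force: 61.9
t: 15.8
ee_pos: [0.5715, -0.077, 0.1633]
eef_rot: [0.995, -0.104, -0.0, -0.002]
ft_force: [0.2, -0.5, 0.4]
gripper_width: 0.0447
grip_force: 61.9
TCP [ 0.5715 -0.077   0.1633] -> [ 0.5727 -0.0785  0.0925] turn [-0.003  0.001  0.001] shift cur [0.011 0.009 0.472] shift after turn [0.01  0.008 0.472]
slice in tool [[-28.3 -19.6   4.6]
 [  7.2  -0.    6.1]
 [ 29.8  19.6  21. ]]
tray 5872 [[-73.3   9.3  62. ]
 [-49.6  45.8  63.8]
 [-30.6  84.2  73.3]]
handle 31 [[-194.3   41.2   93.5]
 [-181.1   46.5   99. ]
 [-168.7   52.5  101.4]]
```

View pics/w4.png

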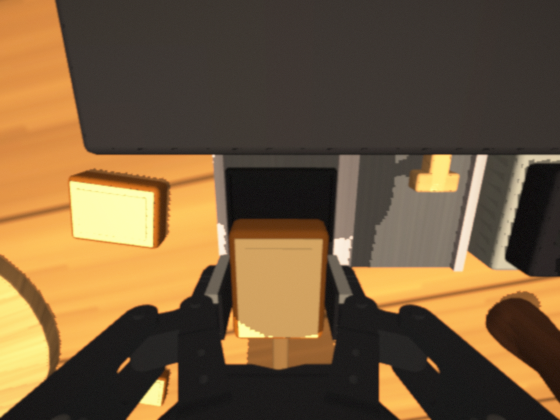

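The slice (rows 220–338, columns 232–328) hangs square above the tray, whose back wall is at row 170. I recompute for the pan centre and lower.

```bash
python3 - <<'E'
from h import *
plan(G(-73,46.8,92),tool(-12),ahead=0)
E
python3 -m crank '[[0.7,-0.015,0.012,0.1,0,0,0],[0.7,0,0,0.15,0,0,0],[0.7,0,0,0.12,0,0,0],[0.7,0,0,0.06,0,0,0],[0.7,0,0,0,0,0,0],[0.7,0,0,0,0,0,0]]'
python3 - <<'E'
from h import *
plan(G(-73,46.8,92),tool(-12),ahead=0)
E
```

```text
TCP [ 0.5715 -0.0765  0.1634] -> [ 0.5687 -0.0781  0.092 ] turn [-0.003  0.001  0.002] shift cur [-0.015  0.016  0.476] shift after turn [-0.016  0.014  0.476]
t: 16.5
ee_pos: [0.5694, -0.0788, 0.0993]
eef_rot: [0.995, -0.104, 0.0, -0.001]
ft_force: [-0.2, -0.9, -0.3]
gripper_width: 0.0447
grip_force: 61.9
TCP [ 0.5694 -0.0788  0.0993] -> [ 0.5687 -0.0781  0.092 ] turn [-0.002  0.     0.001] shift cur [-0.005 -0.003  0.049] shift after turn [-0.005 -0.003  0.049]
```

```bash
python3 -m crank '[[0.7,0,-0.003,0.025,0,0,0],[0.7,0,0,0.024,0,0,0],[0.7,0,0,0,0,0,0],[0.7,0,0,0,0,0,0]]'
python3 -m crank '[[0.4,0,0,0,0,0,0],[0.3,0,0,0,0,0,0],[0.25,0,0,0,0,0,0],[0.25,0,0,0,0,0,0],[0.25,0,0,-0.1,0,0,0],[0.25,0,0,-0.25,0,0,0],[0.25,0,0,-0.25,0,0,0],[0.25,0,0,0,0,0,0]]'
python3 - <<'E'
from h import *
im=bot.get_image("wrist");save("w5",im["frame"])
L=RG.inv().apply(world(im,np.ones((420,560),bool))-O)*1000;f=im["frame"][im["range_z"]>0].astype(int)
k=(f[:,0]-f[:,2]>35)&(L[:,2]>78)&(L[:,2]<90)&(abs(L[:,0]+73)<42)&(abs(L[:,1]-47)<35)
print("slice",k.sum(),cv2.minAreaRect(L[k,:2].astype(np.float32)),np.percentile(L[k,2],[5,50,95]).round(1))
c=L[k].mean(0);A=np.c_[L[k,:2]-c[:2],np.ones(k.sum())];print("slopes",np.linalg.lstsq(A,L[k,2],rcond=None)[0])
k=(f.max(1)<50)&(abs(L[:,2]-68)<9)&(L[:,0]<0)&(L[:,0]>-125)&(L[:,1]>0)&(L[:,1]<100)
print("tray",k.sum(),np.percentile(L[k],[1,50,99],axis=0).round(1))
k=(abs(L[:,2]-97)<8)&(L[:,0]<-110)&(L[:,0]>-215)&(L[:,1]>30)&(L[:,1]<65);print("handle",k.sum(),np.percentile(L[k],[2,50,98],axis=0).round(1) if k.sum()>9 else 0)
plan(G(-193+13,46.8,92),tool(-12,28),back=.06)
E
```

```text
t: 16.9
ee_pos: [0.5694, -0.0786, 0.0919]
eef_rot: [0.995, -0.104, 0.0, -0.001]
ft_force: [-0.1, 0.1, -0.5]
gripper_width: 0.0448
grip_force: 61.9
t: 17.7
ee_pos: [0.5732, -0.0798, 0.1903]
eef_rot: [0.995, -0.104, 0.007, -0.0]
ft_force: [1.0, -0.8, 0.3]
gripper_width: 0.0639
grip_force: 0.0
slice 4052 ((-78.53067016601562, 45.614768981933594), (45.996742248535156, 72.67919158935547), 89.39297485351562) [81.3 84.1 85.4]
slopes [-1.38351851e-02  1.21819592e-03  8.38282082e+01]
tray 4921 [[-115.4    8.5   62. ]
 [ -63.4   49.5   64.1]
 [ -30.4   84.6   73.8]]
handle 1243 [[-191.5   40.6   91.7]
 [-148.3   46.1   99.3]
 [-115.3   51.9  100.5]]
TCP [ 0.5718 -0.0794  0.1872] -> [ 0.4338 -0.0495  0.1503] turn [-0.002  0.459  0.   ] shift cur [-0.944 -0.004  0.238] shift after turn [-0.947 -0.004 -0.225]
```

View pics/w5.png

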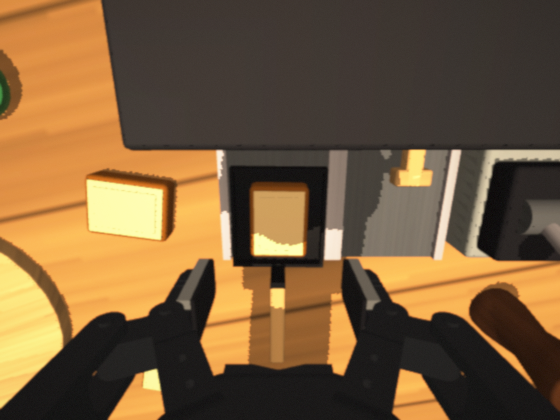

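The slice lies flat in the tray (rows 183–258, columns 250–307), centred, with its top at 84 mm. I retake the handle.

```bash
python3 -m crank '[[0.3,0,0,0,0,0.12,0],[0.3,0,0,0,0,0.12,0],[0.3,0,0,0,0,0.12,0],[0.3,0,0,0,0,0.1,0],[0.3,-0.25,0,-0.06,0,0,0],[0.3,-0.25,0,-0.06,0,0,0],[0.3,-0.25,0,-0.06,0,0,0],[0.3,-0.2,0,-0.05,0,0,0]]'
python3 -m crank '[[0.3,0,0,0,0,0,0],[0.3,0,0,0,0,0,0]]'
python3 - <<'E'
from h import *
plan(G(-182,46.5,92),tool(-12,28))
E
```

```text
t: 18.55
ee_pos: [0.4278, -0.0484, 0.144]
eef_rot: [0.966, -0.102, 0.235, 0.023]
ft_force: [0.1, -0.0, 1.4]
gripper_width: 0.0598
grip_force: 0.0
t: 18.75
ee_pos: [0.4299, -0.0491, 0.1462]
eef_rot: [0.966, -0.102, 0.238, 0.024]
ft_force: [-0.5, -0.3, 0.8]
gripper_width: 0.0602
grip_force: 0.0
TCP [ 0.4299 -0.0491  0.1462] -> [ 0.4593 -0.0552  0.0973] turn [-0.002  0.006 -0.001] shift cur [ 0.026 -0.     0.382] shift after turn [ 0.024 -0.001  0.382]
```

```bash
python3 -m crank '[[0.3,0.02,0,0.12,0,0.006,0],[0.3,0,0,0.13,0,0,0],[0.3,0,0,0.12,0,0,0],[0.3,0,0,0,0,0,0],[0.3,0,0,0,0,0,0]]'
python3 - <<'E'
from h import *
plan(G(-182,46.5,92),tool(-12,28))
E
python3 -m crank '[[1,0,0,0,0,0,0],[1,0,0,0,0,0,0],[1,0,0,0,0,0,0],[1,0,0,0,0,0,0],[1,0,0,0,0,0,0],[1,0,0,0,0,0,0]]'
python3 - <<'E'
from h import *
plan(G(-28,46.8,92),tool(-12,28))
E
```

```text
t: 19.25
ee_pos: [0.4587, -0.0551, 0.0988]
eef_rot: [0.965, -0.102, 0.24, 0.024]
ft_force: [0.4, 1.3, 0.1]
gripper_width: 0.0596
grip_force: 0.0
TCP [ 0.4587 -0.0551  0.0988] -> [ 0.4593 -0.0552  0.0973] turn [-0.002  0.002 -0.001] shift cur [-0.001 -0.     0.011] shift after turn [-0.001 -0.     0.011]
t: 19.85
ee_pos: [0.4584, -0.0551, 0.0994]
eef_rot: [0.965, -0.101, 0.241, 0.024]
ft_force: [-5.7, 0.7, 6.1]
gripper_width: 0.0108
grip_force: 60.3
TCP [ 0.4584 -0.0551  0.0994] -> [ 0.61   -0.0869  0.0973] turn [-0.002  0.    -0.001] shift cur [ 0.905 -0.002  0.497] shift after turn [ 0.905 -0.002  0.497]
```

```bash
python3 -m crank '[[1,0.03,0,0.016,0,0,0],[1,0.059,0,0.032,0,0,0],[1,0.059,0,0.031,0,0,0],[1,0.059,0,0.032,0,0,0],[1,0.059,0,0.031,0,0,0],[1,0.059,0,0.032,0,0,0],[1,0.059,0,0.031,0,0,0],[1,0.059,0,0.032,0,0,0]]'
python3 -m crank '[[1,0.059,0,0.031,0,0,0],[1,0.059,0,0.032,0,0,0],[1,0.059,0,0.031,0,0,0],[1,0.059,0,0.032,0,0,0],[1,0.059,0,0.031,0,0,0],[1,0.059,0,0.032,0,0,0],[1,0.03,0,0.016,0,0,0],[1,0.02,0,0.011,0,0,0]]'
python3 - <<'E'
from h import *
plan(G(-28,46.8,92),tool(-12,28));print(bot.get_obs()["ft_force"])
E
```

```text
t: 20.65
ee_pos: [0.5328, -0.0708, 0.0994]
eef_rot: [0.965, -0.101, 0.241, 0.024]
ft_force: [-6.2, 1.4, 7.2]
gripper_width: 0.0107
grip_force: 60.5
t: 21.45
ee_pos: [0.6001, -0.0851, 0.0993]
eef_rot: [0.965, -0.101, 0.241, 0.024]
ft_force: [-6.7, 1.1, 6.9]
gripper_width: 0.0107
grip_force: 60.6
TCP [ 0.6001 -0.0851  0.0993] -> [ 0.61   -0.0869  0.0973] turn [-0.002 -0.001 -0.001] shift cur [ 0.053 -0.002  0.043] shift after turn [ 0.053 -0.002  0.043]
[-6.68136524  1.05663792  6.85945554]
```

```bash
python3 -m crank '[[1,0.018,0,0.009,0,0,0],[1,0.018,0,0.01,0,0,0],[1,0.012,0,0.006,0,0,0],[1,0,0,0,0,0,0]]'
python3 -m crank '[[1,0.012,0,0.006,0,0,0],[1,0,0,0,0,0,0]]'
```

```text
t: 21.85
ee_pos: [0.6079, -0.0868, 0.0994]
eef_rot: [0.965, -0.101, 0.241, 0.024]
ft_force: [-1.6, -0.1, 4.2]
gripper_width: 0.0108
grip_force: 60.2
t: 22.05
ee_pos: [0.6098, -0.0871, 0.0994]
eef_rot: [0.965, -0.101, 0.241, 0.024]
ft_force: [-3.4, 0.6, 4.4]
gripper_width: 0.011
grip_force: 60.3
```

```bash
python3 -m crank '[[1,0.012,0,0.006,0,0,0],[1,0,0,0,0,0,0]]'
python3 -m crank '[[1,0.012,0,0.006,0,0,0],[1,0,0,0,0,0,0]]'
```

```text
t: 22.25
ee_pos: [0.6117, -0.0875, 0.0994]
eef_rot: [0.965, -0.101, 0.241, 0.024]
ft_force: [-2.9, -0.1, 5.8]
gripper_width: 0.0106
grip_force: 60.3
t: 22.45
ee_pos: [0.6128, -0.0878, 0.0993]
eef_rot: [0.965, -0.101, 0.24, 0.024]
ft_force: [-11.9, 2.5, 11.7]
gripper_width: 0.0109
grip_force: 61.5
```

```bash
python3 -m crank '[[1,0.009,0,0.005,0,0,0],[1,0,0,0,0,0,0],[1,0,0,0,0,0,0]]'
```

```text
t: 22.75
ee_pos: [0.6129, -0.0878, 0.0992]
eef_rot: [0.966, -0.101, 0.238, 0.024]
ft_force: [-26.1, 3.1, 21.9]
gripper_width: 0.0109
grip_force: 63.9
```

The force step shows the pan is against the back stop. I release and retreat.

```bash
python3 -m crank '[[1,-0.008,0,-0.005,0,0,0],[0.4,0,0,0,0,0,0],[0.4,0,0,0,0,0,0],[0.4,0,0,0,0,0,0],[0.4,0,0,-0.1,0,0,0],[0.4,0,0,-0.25,0,0,0],[0.4,0,0,-0.25,0,0,0],[0.4,0,0,-0.1,0,0,0]]'
python3 -m crank '[[0.4,0,0,-0.05,0,0,0],[0.4,0,0,0,0,0,0]]'
python3 - <<'E'
from h import *
im=bot.get_image("wrist");save("w6",im["frame"])
L=RG.inv().apply(world(im,np.ones((420,560),bool))-O)*1000
k=(abs(L[:,2]-97)<6)&(L[:,0]<5)&(L[:,0]>-100)&(L[:,1]>30)&(L[:,1]<65);print("handle",k.sum(),np.percentile(L[k],[2,50,98],axis=0).round(1))
k=(L[:,2]>150)&(L[:,2]<182)&(abs(L[:,1]+134)<30)&(abs(L[:,0]+70)<60);print("ball",k.sum(),np.percentile(L[k],[2,50,98],axis=0).round(1))
f=im["frame"][im["range_z"]>0].astype(int)
plan(G(-120,-132,165),tool(-12,0),ahead=.025)
plan(G(-120,-132,165),tool(-12,28),ahead=.025)
E
```

```text
t: 23.55
ee_pos: [0.5655, -0.078, 0.1948]
eef_rot: [0.965, -0.101, 0.243, 0.024]
ft_force: [0.6, -0.9, 0.4]
gripper_width: 0.0513
grip_force: 0.0
t: 23.75
ee_pos: [0.5617, -0.0772, 0.1986]
eef_rot: [0.965, -0.101, 0.241, 0.024]
ft_force: [0.9, -0.3, -0.5]
gripper_width: 0.0514
grip_force: 0.0
handle 654 [[-36.5  40.9  95.6]
 [-18.8  46.5  99.5]
 [ -0.2  51.4 101. ]]Traceback (most recent call last):
  File "<stdin>", line 5, in <module>
    return _quantile_unchecked(
        a, q, axis, out, overwrite_input, method, keepdims, weights)
    return _ureduce(a,
                    func=_quantile_ureduce_func,
    ...<5 lines>...
                    overwrite_input=overwrite_input,
                    method=method)
    r = func(a, **kwargs)
    result = _quantile(arr,
                       quantiles=q,
    ...<2 lines>...
                       out=out,
                       weights=wgt)
    slices_having_nans = np.isnan(arr[-1, ...])
                                  ~~~^^^^^^^^^
IndexError: index -1 is out of bounds for axis 0 with size 0
```

View pics/w6.png

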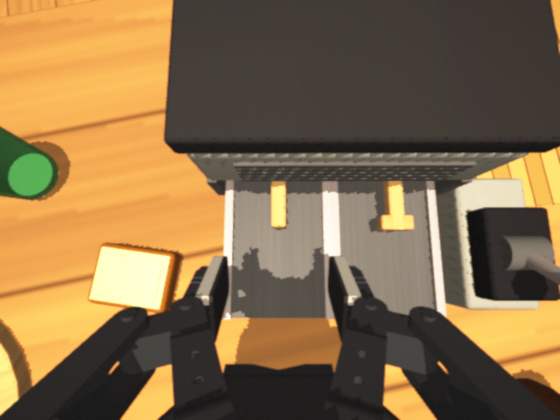

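The handle is 2.4 mm deeper than at the start, so the pan is home. Handle end at about (228,279), T-pan unmoved at (222,396). Next is the lever.

```bash
python3 -m crank '[[1,0,0,0,0,-0.12,0],[1,0,0,0,0,-0.12,0],[1,0,0,0,0,-0.12,0],[1,0,0,0,0,-0.1,0],[1,-0.2,0,0,0,0,0],[1,-0.15,0,0,0,0,0],[1,0,0,0,0,0,0],[1,0,0,0,0,0,0]]'
python3 - <<'E'
from h import *
for n in ("side","scene"):
    im=bot.get_image(n);L=RG.inv().apply(world(im,np.ones((420,560),bool))-O)*1000
    k=(L[:,2]>155)&(L[:,2]<185)&(abs(L[:,1]+132)<25)&(abs(L[:,0]+70)<60);print(n,"ball",k.sum(),np.percentile(L[k],[2,50,98],axis=0).round(1) if k.sum()>3 else 0)
plan(G(-122,-132,152),tool(-12,0),ahead=.025)
E
```

```text
t: 24.6
ee_pos: [0.5098, -0.0662, 0.196]
eef_rot: [0.995, -0.104, 0.002, -0.001]
ft_force: [-0.5, -0.4, 1.5]
gripper_width: -0.0003
grip_force: 0.0
side ball 88 [[ -98.6 -139.6  157.4]
 [ -89.8 -128.   168.9]
 [ -76.7 -121.3  175.4]]
scene ball 102 [[ -90.2 -144.3  156. ]
 [ -78.4 -132.1  167.7]
 [ -72.6 -123.1  174.1]]
TCP [ 0.5105 -0.0664  0.197 ] -> [ 0.4836 -0.2429  0.177 ] turn [-0.002 -0.005  0.   ] shift cur [0.068 1.188 0.131] shift after turn [0.07  1.188 0.133]
```

```bash
python3 -m crank '[[1,0,0.15,0,0,0,0],[1,0,0.24,0,0,0,0],[1,0,0.24,0,0,0,0],[1,0,0.24,0,0,0,0],[1,0,0.22,0,0,0,0],[1,0.04,0.1,0.06,0,-0.004,0],[1,0.02,0,0.07,0,0,0],[1,0,0,0,0,0,0]]'
python3 -m crank '[[1,0.05,0,0,0,0,0],[1,0.05,0,0,0,0,0],[1,0.05,0,0,0,0,0],[1,0.05,0,0,0,0,0],[1,0.05,0,0,0,0,0]]'
python3 - <<'E'
from h import *
plan(G(-46,-132,152),tool(-12,0),ahead=.025)
E
```

```text
t: 25.5
ee_pos: [0.4815, -0.2421, 0.1754]
eef_rot: [0.995, -0.105, -0.001, -0.002]
ft_force: [-0.1, 0.1, -0.7]
gripper_width: -0.0
grip_force: 0.0
t: 26.0
ee_pos: [0.5196, -0.2504, 0.178]
eef_rot: [0.995, -0.104, 0.001, -0.001]
ft_force: [-1.2, 0.9, 1.1]
gripper_width: -0.0003
grip_force: 0.8
TCP [ 0.5196 -0.2504  0.178 ] -> [ 0.558  -0.2587  0.177 ] turn [-0.002 -0.002  0.001] shift cur [0.262 0.001 0.007] shift after turn [0.262 0.001 0.007]
```

```bash
python3 -m crank '[[1,0.05,0,0,0,0,0],[1,0.05,0,0,0,0,0],[1,0.05,0,0,0,0,0],[1,0.04,0,0,0,0,0],[1,0.02,0,0,0,0,0],[1,0.02,0,0,0,0,0],[1,0,0,0,0,0,0]]'
python3 - <<'E'
from h import *
for n in ("side","scene"):
    im=bot.get_image(n);L=RG.inv().apply(world(im,np.ones((420,560),bool))-O)*1000
    for m in bot.masks_of("switch_tip",n)[:1]:
        P=RG.inv().apply(world(im,m["mask"])-O)*1000;k=P[:,2]>155;print(n,m["confidence"],k.sum(),np.percentile(P[k],[5,50,95],axis=0).round(1) if k.sum()>3 else 0)
plan(G(-46,-132,152),tool(-12,0),ahead=.025)
E
```

```text
t: 26.7
ee_pos: [0.551, -0.2572, 0.177]
eef_rot: [0.995, -0.104, -0.002, -0.002]
ft_force: [-6.5, 1.7, 1.2]
gripper_width: -0.0002
grip_force: 3.3
side 0.64 16 [[ -37.9 -128.9  159.3]
 [ -34.3 -124.1  164.6]
 [ -28.2 -121.7  169.2]]
TCP [ 0.5509 -0.2572  0.177 ] -> [ 0.558  -0.2587  0.177 ] turn [-0.003  0.003  0.   ] shift cur [ 0.048 -0.     0.   ] shift after turn [ 0.048 -0.     0.   ]
```

```bash
python3 -m crank '[[1,0.025,0,0,0,0,0],[1,0,0,0,0,0,0],[1,0,0,0,0,0,0]]'
python3 -m crank '[[1,0.025,0,0,0,0,0],[1,0,0,0,0,0,0],[1,0,0,0,0,0,0]]'
```

```text
t: 27.2
ee_pos: [0.5516, -0.2573, 0.1769]
eef_rot: [0.995, -0.104, -0.006, -0.002]
ft_force: [-18.3, 5.2, 8.2]
gripper_width: 0.0003
grip_force: 9.6
t: 27.5
ee_pos: [0.5521, -0.2575, 0.1769]
eef_rot: [0.994, -0.104, -0.011, -0.003]
ft_force: [-30.4, 7.3, 14.3]
gripper_width: -0.0001
grip_force: 16.3
```

The lever is against its stop: force rises without motion. I back off, go clear and verify.

```bash
python3 -m crank '[[1,-0.1,0,0,0,0,0],[1,-0.2,0,0,0,0,0],[1,-0.2,0,-0.1,0,0,0],[1,0,0,-0.25,0,0,0],[1,0,0,-0.25,0,0,0],[1,0,0,-0.1,0,0,0],[1,0,0,0,0,0,0],[1,0,0,0,0,0,0]]'
python3 - <<'E'
from h import *
for n in ("side","scene","wrist"):
    im=bot.get_image(n);L=RG.inv().apply(world(im,np.ones((420,560),bool))-O)*1000
    k=(L[:,2]>155)&(L[:,2]<185)&(abs(L[:,1]+132)<25)&(abs(L[:,0]+60)<58);print(n,"ball",k.sum(),np.percentile(L[k],[2,50,98],axis=0).round(1) if k.sum()>3 else 0)
    k=(abs(L[:,2]-97)<6)&(L[:,0]<5)&(L[:,0]>-100)&(L[:,1]>30)&(L[:,1]<65);print("handle",k.sum(),np.percentile(L[k],[2,50,98],axis=0).round(1) if k.sum()>3 else 0)
    k=(abs(L[:,2]-97)<6)&(L[:,0]<5)&(L[:,0]>-100)&(L[:,1]>-70)&(L[:,1]<-30);print("T",k.sum(),np.percentile(L[k],[2,50,98],axis=0).round(1) if k.sum()>3 else 0)
print(bot.get_obs()["ft_force"])
E
```

```text
t: 28.3
ee_pos: [0.486, -0.2437, 0.2815]
eef_rot: [0.995, -0.104, 0.001, -0.001]
ft_force: [0.4, -0.2, -0.6]
gripper_width: 0.0005
grip_force: 0.0
side ball 84 [[ -43.9 -141.6  157.2]
 [ -34.5 -129.3  166.6]
 [ -21.9 -121.   174.6]]
handle 101 [[-39.4  41.6  91.4]
 [-18.   50.6  98.2]
 [  4.1  54.5 102. ]]
T 123 [[-42.2 -59.6  91.6]
 [-26.3 -45.   98.6]
 [  3.4 -34.6 102.3]]
scene ball 109 [[ -35.4 -145.1  156.5]
 [ -23.3 -132.1  166.9]
 [ -16.8 -123.4  173.2]]
handle 0 0
T 0 0
wrist ball 1060 [[ -39.7 -146.4  162.5]
 [ -28.5 -135.1  169.6]
 [ -17.2 -123.8  173.4]]
handle 705 [[-35.9  39.5  91.7]
 [-19.4  43.3  99.1]
 [ -3.   51.  100.9]]
T 844 [[-38.4 -61.9  92. ]
 [-25.7 -50.3  99.3]
 [ -3.4 -37.8 101.1]]
[-0.30247278 -0.05698956  0.68352427]
```

```bash
python3 -c "
from rig import bot
print(bot.close_job())"
```

```text
the job is handed in; nothing more can be done
None
```

I handed the job in: the slice was laid flat in the empty pan, the pan is home against the back stop, and the lever is fully on (about 1.0 rad). No verdict came back, the slice was last seen before the pan slid under the hood, and I viewed 11 pictures against the limit of 10.

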